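# Drift a broken stub out of a stake block and tip it into the scrap box

## Robot

A 6-joint arm with a two-finger parallel gripper is mounted at the origin on the work surface. World frame = base frame: x ahead of the robot, y to its left, z up, the work surface at z = 0. Lengths are in mm, angles in rad, forces in N, time in s.
With the tool pointing down it reaches from about 250 to 725 mm from the base axis. Payload 9.7 kg.
Tool frame: the origin (TCP) lies at the very end of the fingers, on their centre line; the grasp point (between the pads) lies 19 mm behind it; z points along the fingers, y is the line along which they close (so a half turn about z gives the same grasp; the last joint's range is limited). The gripper opens to 85 mm and grips with 20 to 120 N. Pads are 22 mm wide; open, the fingers measure 114 mm over their backs; the gripper's body (76 mm by 85 mm) begins 54 mm behind the grasp point. The pads swing forward as they close: fully open they stand 13 mm farther back than shut.
Start: joints at [1.159, 0.087, 0.176, 1.66, 0, 1.571], TCP at [220.14, 504.019, 231.284] pointing down, gripper open.
Joint ranges: [-3.13, 3.13], [-0.85, 1.81], [-1.15, 1.24], [-2.2, 2.28], [-1.44, 1.52], [-3.14, 3.14]. Speed limits (rad/s): [2.22, 2.22, 2.57, 3.14, 3.14, 3.14].

## Interface

Orientations are given as [roll, pitch, yaw] about the fixed x, y, z axes, in that order (R = Rz(yaw) Ry(pitch) Rx(roll)).
In Python, from plant import manip gives the robot as it stands.
- The arm moves only by the tool drive_tool, never from a script. Its argument "commands" is a list of rows, each a list of 7 numbers: the closure, from -1 (fully open) to 1 (shut), then the shift along the tool's x, y, z in cm, then the turn, a rotation vector about the tool's x, y, z in rad. In form: [[gripper, tx, ty, tz, rx, ry, rz], ...]. A call has exactly 10 rows; each row is the pose to reach, as a shift and turn from the pose commanded when the call began, along the tool's axes at that moment; what a row does not reach only later rows make up. A row lasts 1/10 s, in which the tool goes at most 50 mm and 8.59 degrees, less where a joint would pass 70% of its speed; a pose out of reach is approached as far as the arm can. A call with a gripper value outside its range is refused whole. The fingers move at their own pace and stop on an object; "grip_force" is the grip in N (left out, the last holds). Time passes only in rows, so rows that repeat a pose let the fingers close, or fill a call up. It gives the time, the measured TCP pose, the force, the opening and the grip force at its end, in the units of the state.
- manip.sense(): the state, without advancing time (a new reading comes with each control period).
- manip.snapshot(name): name is "side" or "top" or "wrist"; returns the picture (420x560x3 uint8, red, green, blue); there is no depth.
- manip.calibration(name): a dict with "fov_y" (degrees; the focal length in pixels is half the picture's height over the tangent of half this angle, whatever the lens; pixels are square), "cx", "cy" (the principal point, pixels), "distortion" ([k1, k2, p1, p2, k3] as OpenCV has them; the pictures are not rectified), "world_from_camera" (4x4, takes a point from camera to world coordinates); the wrist camera has in their place "tool_from_camera" (4x4, takes a point from camera to tool coordinates, whose origin is the TCP and whose axes are the flange's). Camera axes: x right, y down, z forward; pixel columns grow to the right and rows downward; lengths in mm; the calibration is good to about 2 mm. A picture is of the moment at which its call begins: read the wrist's pose just before it. calibration takes no time and is no camera call.
- manip.finish_job(): hands the job in; it is judged then, once.
The state is a dict: "time": time; "joints": joint angles; "joint_vel": joint speeds; "joint_efforts": joint torques, N m; "eef_pos": TCP position; "orientation": TCP orientation; "force": force on the tool from outside, world axes, zero at the start; "moment": the same for the moment, N m; "gripper_width": finger opening in mm; "finger_force": force on a finger pad.
Only numpy, scipy, OpenCV 4.12 (cv2) and the standard library are available. Lean on these libraries where they do the work, as an engineer would, in place of code of your own. Each camera call takes 0.05 s, during which the arm holds its last target. There are 200 camera calls.

## Task

Slide the T-handled drift out of its wooden cubby and use it, tip first along the guide rail, to push the broken steel stub right through the bore of the block onto the drop pan, then draw the drift back until its tip no longer sticks out of the far side and leave it lying on the rail. Lift the pan by its bar to tip the stub into the plywood scrap box, and lower the pan fully down again. The stub has sharp burrs, so do not touch it with the fingers, and leave the hammer, mallet, battery and wooden stump where they are.

Things in the scene. Friction and masses are not known exactly. Their poses are not given: they have to be found in the camera images.
- station: Fixed steel drift-out station. Origin on the bench under the middle of its dark block; x = push direction along the bore (rail on the -x side, pan on the +x side), y = towards the scrap box, z up. Block 75 (x) x 100 (y) x 120 mm high with a straight through bore along x, 27 mm square, floor 80 mm above the bench, centred on y = 0; a 10 mm slot in its roof shows the bore from above.
- bore_in (a point): Centre of the bore's mouth on the rail side: station (-37.5, 0, 93.5) mm. Axes as the station's.
- bore_out (a point): Centre of the bore's mouth on the pan side: station (37.5, 0, 93.5) mm. Axes as the station's.
- pan (a joint): Tilt in rad of the steel drop pan beside the block: 0 = level, on its stop; grows to at most 1.25 as the bar side is lifted; it falls back by itself (0.35 kg). It turns about a line parallel to station x through point pan_hinge. A piece on it slides off somewhere between 0.3 and 1.0 rad.
- pan_hinge (a point): Middle of the pan's hinge line, fixed: station (97, 52, 68) mm. Axes as the station's.
- pan_bar (a point): Middle of the pan's lifting bar, moving with the pan: round, 10 mm thick, 100 mm long, parallel to station x, on the side away from the scrap box, 25 mm or more clear of the pan's wall; when level at station (97, -85, 80) mm. It may turn between the finger pads as the pan tips.
- pan_mid (a point): Middle of the pan floor's upper face, moving with the pan; when level 70 mm above the bench, axes as the station's. Floor 108 (x) x 102 mm, starting 5.5 mm past the block's face, so the stub drops 10 mm onto it; open towards the block and the scrap box (hinge side), walls 14 mm on the bar side and 26 mm at the far end.
- scrap_box: Fixed open plywood box 150 x 150 x 55 mm high, walls 6 mm, standing under the pan's hinge edge; origin at the centre of its underside, sides parallel to the station's.
- stub: Broken-off square steel bar, 62 mm long (its x) x 25 x 25 mm, about 0.28 kg, lying loose inside the bore of the block at the start, its ends within about 13 mm of the block's faces; origin at its centre, x along the bore.
- cubby: Fixed wooden cubby on the bench, 128 long x 96 wide x 48 mm high, closed on top and at the back, open at its +x face (60 mm from the origin). Inner floor 6 mm above the bench, inner height 32, inner width 76 mm. It stands to the left or the right of the station. Origin centre of the underside (of the 120 mm long inner part); x points out of the opening.
- drift: Aluminium T-shaped drift, 0.2 kg, 171 mm long, 20 mm thick: a 20 x 20 mm square shank with a slightly slimmer flat tip and a cross-bar 56 mm wide x 16 mm at the other end. Origin in the shank's centre, 80 mm behind the tip face; x points to the tip; the cross-bar spans x = -91 to -75 mm. At the start it lies on the cubby floor, 60 to 80 mm of its tip end sticking out.
- drift_tip (a point): Centre of the drift's tip face. Axes as the drift's.
- forming_stump: Bystander: round wooden forming stump, 104 mm across, 60 mm high, copper band; origin centre of the underside.
- hammer: Bystander: hammer 260 mm long lying near the robot; along its x, head at +x.
- battery: Bystander: black tool battery 75 x 110 x 63 mm; origin centre of the underside.
- mallet: Bystander: rubber mallet standing on its head, handle up, 230 mm tall; head 90 x 68 mm; origin centre of the underside.
- rail_mid (a point): Middle of the guide rail's top, station (-92.5, 0, 81) mm. The flat rail is 14 mm wide (fingers can straddle it), 16 mm thick, and runs 110 mm back from the block along station x on one leg at its far end (station x = -137 mm). Axes as the station's.
Mind the look-alikes: they are no part of the job. Several things have the shape of the drift; the one meant has the colours described above.

How it is judged:
By the outcome, as a careful person would: the job done as asked, in the order asked, and still so for the second after the job is handed in, with the robot touching nothing.
It also fails if it takes over 70 s, if anything falls off the work surface, if the arm or the gripper's body presses on something with over 40 N, if the wrist force passes 120 N, or if a joint passes its speed limit or range.

## Working session

There is one attempt and no reset: what is moved stays moved. The work goes in short steps, Python scripts to look and compute and a tool call to move; the robot and the scene stay as the last step left them, time stands still between calls to the robot, and variables do not carry over. Pictures are saved under pics/ and viewed, at most 10 in all, crops included, and the job is handed in when it is done.

Besides the shell and the picture viewer there is one more tool, called after ">>>" in YAML: its name, and indented under it one key for each argument. drive_tool: Moves the arm, as the interface text tells. Its arguments: {"type":"object","properties":{"commands":{"type":"array","items":{"type":"array","items":{"type":"number"}}},"grip_force":{"type":"number"}},"required":["commands"]}

```bash
ls; mkdir -p pics
python3 - <<'E'
from plant import manip
import cv2
print(manip.sense())
for n in("top","side"):
    im=manip.snapshot(n); cv2.imwrite(f"pics/{n}0.png",im[:,:,::-1]); print(n,manip.calibration(n))
print(manip.calibration("wrist"))
E
```

```text
pics
{'time': 0.0, 'joints': array([ 1.15900229e+00,  8.74315222e-02,  1.75119882e-01,  1.65977178e+00,
       -2.40347160e-05,  1.57078939e+00]), 'joint_vel': array([-2.25692904e-04,  3.12975994e-04,  1.96207517e-03,  6.08318965e-04,
        2.14358884e-03,  3.67318355e-05]), 'joint_efforts': array([ 6.34257794e-04, -5.20388067e+01,  4.64801431e+01,  1.62844575e-02,
       -4.76951197e-05,  1.85474420e-05]), 'eef_pos': array([220.05627633, 503.8141708 , 230.59143976]), 'orientation': array([-3.14030556e+00,  2.40257680e-05,  2.72980559e+00]), 'force': array([-0.30054171, -0.17072526, -0.60092155]), 'moment': array([ 0.01352749, -0.02768635,  0.04500749]), 'finger_force': 0.0, 'gripper_width': 85.42301276318499}
top {'fov_y': 43.083277496387005, 'cx': 288.19182665277157, 'cy': 209.02356858432717, 'distortion': array([-0.02877861,  0.        ,  0.        ,  0.        ,  0.        ]), 'world_from_camera': array([[ 2.40343320e-02, -9.85016786e-01,  1.70775529e-01,
         3.47162663e+02],
       [-9.99448584e-01, -2.75896140e-02, -1.84754447e-02,
        -4.21945092e+00],
       [ 2.29
[... 520 characters left out ...]
],
       [-2.15902205e-03, -7.60186723e-01, -6.49701073e-01,
         8.63015262e+02],
       [ 0.00000000e+00,  0.00000000e+00,  0.00000000e+00,
         1.00000000e+00]])}
{'fov_y': 65.19283472461909, 'cx': 278.02614175956853, 'cy': 205.33655665776095, 'distortion': array([0.01829303, 0.        , 0.        , 0.        , 0.        ]), 'tool_from_camera': array([[-4.53384181e-04, -9.50035360e-01, -3.12141969e-01,
         7.92047066e+01],
       [ 9.99999850e-01, -3.34385006e-04, -4.34759009e-04,
         2.16593985e-01],
       [ 3.08660837e-04, -3.12142120e-01,  9.50035369e-01,
        -1.43653305e+02],
       [ 0.00000000e+00,  0.00000000e+00,  0.00000000e+00,
         1.00000000e+00]])}
```

View pics/top0.png

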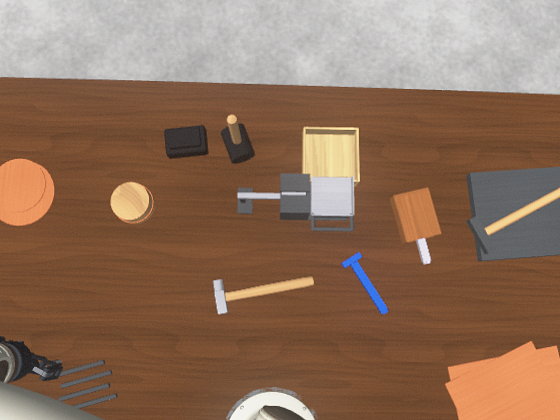

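View pics/side0.png

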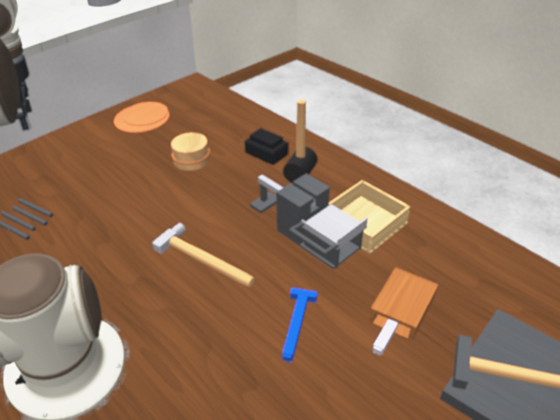

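The top view shows several candidates for the drift:
- The silver T tip sticks out of the cubby at (426,255).
- The blue T at (365,283) is a look-alike.
- The hammer is at (260,290).
- The dark tool on the grey mat is at (480,235).

By the description, it is the aluminium one in the wooden cubby. I'll check that in a close crop.

Run:
```python
import cv2
im=cv2.imread("pics/top0.png")[112:282,228:450]
cv2.imwrite("pics/crop0.png",cv2.resize(im,None,fx=3.5,fy=3.5,interpolation=cv2.INTER_CUBIC))
```

```text
(no output)
```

View pics/crop0.png

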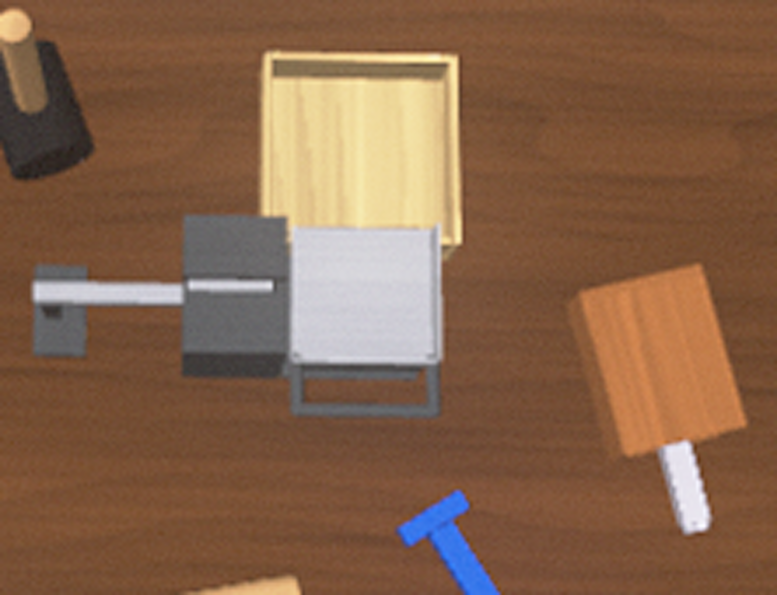

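The crop confirms a silver shank coming out of the wooden cubby, with its tip end around (697,530) in the crop. Next I'll convert pixels to positions.

```bash
cat > h.py <<'E'
import numpy as np, cv2
from plant import manip
from scipy.spatial.transform import Rotation as R
def K(c):
    f=210/np.tan(np.radians(c["fov_y"])/2); return np.array([[f,0,c["cx"]],[0,f,c["cy"]],[0,0,1.]])
def pose(s): 
    T=np.eye(4);T[:3,:3]=R.from_euler("xyz",s["orientation"]).as_matrix();T[:3,3]=s["eef_pos"];return T
def cam(name,s=None):
    c=manip.calibration(name)
    T=c["world_from_camera"] if name!="wrist" else pose(s)@c["tool_from_camera"]
    return K(c),c["distortion"],T
def px2w(cm,uv,z):
    k,d,T=cm
    n=cv2.undistortPoints(np.array(uv,float).reshape(-1,1,2),k,d).reshape(-1,2)
    r=np.c_[n,np.ones(len(n))]@T[:3,:3].T
    return T[:3,3]+r*((z-T[2,3])/r[:,2])[:,None]
def w2px(cm,P):
    k,d,T=cm; Ti=np.linalg.inv(T)
    return cv2.projectPoints(np.array(P,float),cv2.Rodrigues(Ti[:3,:3])[0],Ti[:3,3],k,d)[0].reshape(-1,2)
# relative move (cm, rotvec) from pose (p0,rpy0) to target (p1,R1)
def rel(p0,R0,p1,R1):
    return R0.T@(np.array(p1)-p0)/10,R.from_matrix(R0.T@R1).as_rotvec()
E
python3 - <<'E'
from h import *
np.set_printoptions(precision=1,suppress=True)
c=cam("top")
f=lambda l,z:px2w(c,np.array(l)/3.5+[228,112],z)[:,:2]
b=f([(183,215),(288,217),(288,355),(183,353)],120);print("block",b,b.mean(0))
print("rail",f([(33,283),(33,303),(183,284),(183,304)],81))
print("slot",f([(188,286),(273,285)],120))
print("bar",f([(291,409),(440,409)],80))
print("pan",f([(292,229),(437,227)],70))
q=f([(581,293),(702,264),(746,426),(624,457)],48);print("cubby",q,np.linalg.norm(q-np.roll(q,-1,0),axis=1))
print("shank",f([(661,447),(690,443),(684,533),(711,527)],26))
print("box",f([(264,53),(459,55)],55))
E
```

```text
block [[664.1  -6.6]
 [664.8 -82.3]
 [564.  -84. ]
 [563.4  -9.3]] [614.1 -45.6]
rail [[618.9 102.3]
 [604.  101.7]
 [621.3  -8.1]
 [606.3  -8.5]]
slot [[612.  -11.6]
 [614.5 -72.4]]
bar [[ 530.8  -89.3]
 [ 533.7 -198.5]]
pan [[ 667.9  -88.5]
 [ 672.6 -197.3]]
cubby [[ 629.8 -310.3]
 [ 655.1 -403.5]
 [ 531.4 -434.3]
 [ 505.6 -341.4]] [ 96.6 127.5  96.4 128.1]
shank [[ 516.5 -375.3]
 [ 520.2 -397.7]
 [ 451.6 -391.8]
 [ 456.6 -412.5]]
box [[ 809.6  -65.6]
 [ 812.9 -216.1]]
```

>>> drive_tool:
  commands:
    - [-1, -60, -71.9, 4, 0, 0, 2.485]
    - [-1, -60, -71.9, 4, 0, 0, 2.485]
    - [-1, -60, -71.9, 4, 0, 0, 2.485]
    - [-1, -60, -71.9, 4, 0, 0, 2.485]
    - [-1, -60, -71.9, 4, 0, 0, 2.485]
    - [-1, -60, -71.9, 4, 0, 0, 2.485]
    - [-1, -60, -71.9, 4, 0, 0, 2.485]
    - [-1, -60, -71.9, 4, 0, 0, 2.485]
    - [-1, -60, -71.9, 4, 0, 0, 2.485]
    - [-1, -60, -71.9, 4, 0, 0, 2.485]

```text
time: 1.1
eef_pos: [359.8, 22.4, 209.9]
orientation: [3.141, -0.0, 1.224]
force: [2.4, 0.7, 0.2]
gripper_width: 85.2
finger_force: 0.0
```

```bash
cat > go.py <<'E'
# go.py x y z yaw : print rel move from current pose to tool-down pose
import sys; from h import *
np.set_printoptions(precision=3,suppress=True)
s=manip.sense();T=pose(s);a=[float(v) for v in sys.argv[1:]]
print(s["eef_pos"],s["orientation"],s["force"],s["gripper_width"])
print(rel(T[:3,3],T[:3,:3],a[:3],R.from_euler("xyz",[np.pi,0,a[3]]).as_matrix()))
E
python3 go.py 483 -395 150 0.245
python3 -c "
from h import *
c=cam('top')
f=lambda l,z:px2w(c,np.array(l)/3.5+[228,112],z)[:,:2]
print('mallet handle top',f([(15,25)],230),'head',f([(10,45),(50,40),(92,150),(18,178)],68))"
```

```text
[359.83   22.431 209.879] [ 3.141 -0.     1.224] [2.447 0.673 0.21 ] 85.21525265084752
(array([-35.068,  25.776,   5.989]), array([ 0.   , -0.001,  0.979]))
mallet handle top [[764.95722993 109.74718217]] head [[805.51676874 128.29227532]
 [810.42723605  98.09678675]
 [724.91999403  63.12868463]
 [701.55913404 117.81089086]]
```

>>> drive_tool:
  commands:
    - [-1, -35.1, 25.8, 6, 0, 0, 0.979]
    - [-1, -35.1, 25.8, 6, 0, 0, 0.979]
    - [-1, -35.1, 25.8, 6, 0, 0, 0.979]
    - [-1, -35.1, 25.8, 6, 0, 0, 0.979]
    - [-1, -35.1, 25.8, 6, 0, 0, 0.979]
    - [-1, -35.1, 25.8, 6, 0, 0, 0.979]
    - [-1, -35.1, 25.8, 6, 0, 0, 0.979]
    - [-1, -35.1, 25.8, 6, 0, 0, 0.979]
    - [-1, -35.1, 25.8, 6, 0, 0, 0.979]
    - [-1, -35.1, 25.8, 6, 0, 0, 0.979]

```text
time: 2.1
eef_pos: [485.4, -396.1, 146.2]
orientation: [-3.139, 0.003, 0.248]
force: [-1.2, 1.1, -0.9]
gripper_width: 85.5
finger_force: 0.0
```

```bash
python3 go.py 483 -395 4 0.245
python3 - <<'E'
from h import *
s=manip.sense(); im=manip.snapshot("wrist"); cv2.imwrite("pics/w1.png",im[:,:,::-1]); np.save("w1.npy",pose(s)); print(s["eef_pos"],s["orientation"])
c=cam("wrist",s); print(w2px(c,[[454,-402,26],[518,-386.5,26]]))
E
```

```text
[ 485.418 -396.144  146.166] [-3.139  0.003  0.248] [-1.232  1.143 -0.947] 85.51195573470667
(array([-0.167, -0.13 , 14.218]), array([-0.003,  0.003,  0.003]))
[ 485.41776478 -396.14449653  146.16638812] [-3.13875900e+00  2.74328872e-03  2.47668813e-01]
[[275.62435525 233.60449603]
 [276.22077236 158.27253084]]
```

View pics/w1.png

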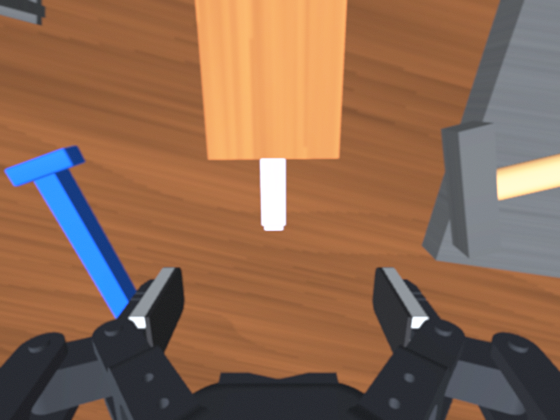

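The shank lies straight ahead in the wrist view, from (274,158) to its tip at (273,229). That puts it about 3 mm to the tool's -y side and the tip about 4 mm nearer the cubby. I'm going down to grip it.

>>> drive_tool:
  commands:
    - [-1, 0.1, -0.3, 5, 0, 0, 0]
    - [-1, 0.1, -0.3, 9, 0, 0, 0]
    - [-1, 0.1, -0.3, 12, 0, 0, 0]
    - [-1, 0.1, -0.3, 14.1, 0, 0, 0]
    - [-1, 0.1, -0.3, 14.1, 0, 0, 0]
    - [1, 0.1, -0.3, 14.1, 0, 0, 0]
    - [1, 0.1, -0.3, 14.1, 0, 0, 0]
    - [1, 0.1, -0.3, 14.1, 0, 0, 0]
    - [1, 0.1, -0.3, 14.1, 0, 0, 0]
    - [1, 0.1, -0.3, 14.1, 0, 0, 0]
  grip_force: 60

```text
time: 3.15
eef_pos: [486.3, -389.8, 9.9]
orientation: [3.14, -0.001, 0.251]
force: [-1.2, 1.3, 5.4]
gripper_width: 18.5
finger_force: 63.2
```

>>> drive_tool:
  commands:
    - [1, -1.5, 0, 0, 0, 0, 0]
    - [1, -3, 0, 0, 0, 0, 0]
    - [1, -4.5, 0, 0, 0, 0, 0]
    - [1, -6, 0, 0, 0, 0, 0]
    - [1, -7.5, 0, 0, 0, 0, 0]
    - [1, -9, 0, 0, 0, 0, 0]
    - [1, -10.5, 0, 0, 0, 0, 0]
    - [1, -12, 0, 0, 0, 0, 0]
    - [1, -13, 0, 0, 0, 0, 0]
    - [1, -13, 0, 0, 0, 0, 0]

```text
time: 4.15
eef_pos: [358.2, -421.9, 8.5]
orientation: [-3.141, 0.001, 0.249]
force: [0.4, -0.7, -3.0]
gripper_width: 18.4
finger_force: 62.2
```

>>> drive_tool:
  commands:
    - [-1, 0, 0, 0, 0, 0, 0]
    - [-1, 0, 0, 0, 0, 0, 0]
    - [-1, 0, 0, 0, 0, 0, 0]
    - [-1, 0, 0, -4, 0, 0, 0]
    - [-1, 0, 0, -8, 0, 0, 0]
    - [-1, 4, 0, -10, 0, 0, 0]
    - [-1, 7, 0, -10, 0, 0, 0]
    - [-1, 9.5, 0, -10, 0, 0, 0]
    - [-1, 9.5, 0, -10, 0, 0, 0]
    - [-1, 9.5, 0, -10, 0, 0, 0]

```text
time: 5.15
eef_pos: [452.4, -397.7, 108.6]
orientation: [-3.141, 0.001, 0.252]
force: [-0.7, -0.3, -0.2]
gripper_width: 85.6
finger_force: 0.0
```

Run:
```python
from h import *
s=manip.sense(); im=manip.snapshot("wrist"); 
t=manip.snapshot("top")[170:300,350:450]
im=im[:,:,::-1];t=cv2.resize(t[:,:,::-1],(323,420),interpolation=cv2.INTER_CUBIC)
cv2.imwrite("pics/w2.png",np.hstack([im[:,60:500],t])); print(s["eef_pos"],s["orientation"])
c=cam("wrist",s); T=pose(s); print(w2px(c,[[*T[:2,3],20]]))
```

```text
[ 452.40461035 -397.6935872   108.59529717] [-3.14107898e+00  5.16451701e-04  2.52307418e-01]
[[277.56599136 211.14446603]]
```

View pics/w2.png

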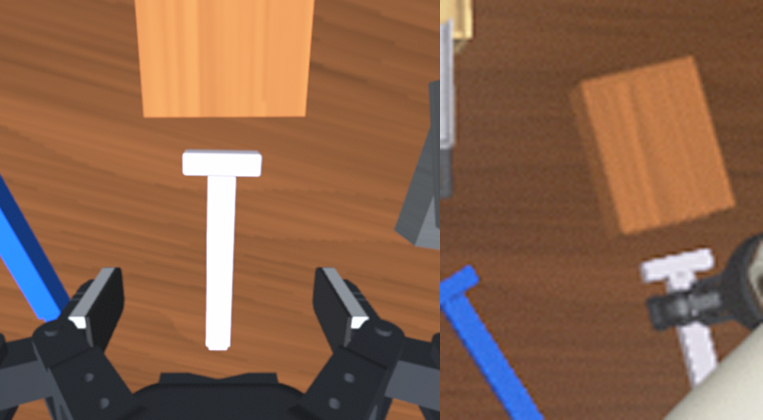

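The drift lies free on the bench in front of the cubby. In the wrist picture its crossbar is at rows 152–177 and its tip is near (278,345).

Run:
```python
from h import *
np.set_printoptions(precision=3,suppress=True)
s=manip.sense();c=cam("wrist",s);T=pose(s)
P=px2w(c,[(282,177),(278,346),(243,176),(322,178),(282,152)],20);print(P[:,:2])
a=P[1]-P[0];L=np.linalg.norm(a);a/=L;print(L,"(exp 155)",np.linalg.norm(P[2]-P[3]),"(exp 56)")
yaw=np.arctan2(-a[1],-a[0]);g=P[0]+25*a;print("yaw",yaw,g)
print(rel(T[:3,3],T[:3,:3],[g[0],g[1],2],R.from_euler("xyz",[np.pi,0,yaw]).as_matrix()))
```

```text
[[ 477.595 -394.861]
 [ 332.346 -429.003]
 [ 471.326 -367.351]
 [ 484.045 -423.131]
 [ 495.085 -390.319]]
149.208346036996 (exp 155) 57.21158924232785 (exp 56)
yaw 0.2308672195350736 [ 453.258 -400.582   20.   ]
(array([ 0.114,  0.279, 10.682]), array([-0.  ,  0.  ,  0.02]))
```

>>> drive_tool:
  commands:
    - [-1, 0.1, 0.3, 4, 0, 0, 0.02]
    - [-1, 0.1, 0.3, 8, 0, 0, 0.02]
    - [-1, 0.1, 0.3, 10.6, 0, 0, 0.02]
    - [-1, 0.1, 0.3, 10.6, 0, 0, 0.02]
    - [-1, 0.1, 0.3, 10.6, 0, 0, 0.02]
    - [1, 0.1, 0.3, 10.6, 0, 0, 0.02]
    - [1, 0.1, 0.3, 10.6, 0, 0, 0.02]
    - [1, 0.1, 0.3, 10.6, 0, 0, 0.02]
    - [1, 0.1, 0.3, 10.6, 0, 0, 0.02]
    - [1, 0.1, 0.3, 10.6, 0, 0, 0.02]
  grip_force: 90

```text
time: 6.25
eef_pos: [454.1, -401.1, 3.9]
orientation: [3.141, -0.001, 0.231]
force: [-1.4, -0.1, -1.2]
gripper_width: 17.8
finger_force: 89.9
```

```bash
python3 go.py 453 -400 200 0.23; python3 go.py 380 -200 230 1.594
```

```text
[ 454.061 -401.059    3.911] [ 3.141 -0.001  0.231] [-1.424 -0.136 -1.224] 17.838176807301625
(array([ -0.065,  -0.109, -19.609]), array([ 0.001, -0.001,  0.001]))
[ 454.061 -401.059    3.911] [ 3.141 -0.001  0.231] [-1.424 -0.136 -1.224] 17.838176807301625
(array([ -2.594, -21.246, -22.63 ]), array([ 0.001,  0.   , -1.363]))
```

>>> drive_tool:
  commands:
    - [1, 0, 0, -3, 0, 0, 0]
    - [1, 0, 0, -7, 0, 0, 0]
    - [1, 0, 0, -12, 0, 0, 0]
    - [1, 0, 0, -17, 0, 0, 0]
    - [1, 2, -4, -20, 0, 0, -0.1]
    - [1, 4.2, -7.5, -20, 0, 0, -0.23]
    - [1, 6.5, -11.7, -20, 0, 0, -0.36]
    - [1, 8.8, -15.8, -20, 0, 0, -0.49]
    - [1, 11, -19.9, -20, 0, 0, -0.62]
    - [1, 13.3, -24, -20, 0, 0, -0.75]

```text
time: 7.25
eef_pos: [528.3, -134.9, 202.9]
orientation: [-3.142, 0.0, 0.986]
force: [0.9, -0.8, -1.6]
gripper_width: 17.9
finger_force: 90.2
```

```bash
python3 go.py 610 144.2 180 1.594
```

```text
[ 528.29  -134.897  202.913] [-3.142  0.     0.986] [ 0.865 -0.772 -1.638] 17.87915550143586
(array([27.782, -8.594,  2.291]), array([-0.   , -0.   , -0.608]))
```

>>> drive_tool:
  commands:
    - [1, 4.5, -1.3, 0.4, 0, 0, -0.1]
    - [1, 9, -2.7, 0.8, 0, 0, -0.2]
    - [1, 13, -4, 1.2, 0, 0, -0.3]
    - [1, 17.5, -5.3, 1.6, 0, 0, -0.4]
    - [1, 22, -6.8, 2, 0, 0, -0.5]
    - [1, 26, -8, 2.3, 0, 0, -0.608]
    - [1, 27.8, -8.6, 3.3, 0, 0, -0.608]
    - [1, 27.8, -8.6, 4.5, 0, 0, -0.608]
    - [1, 27.8, -8.6, 5.5, 0, 0, -0.608]
    - [1, 27.8, -8.6, 5.5, 0, 0, -0.608]

```text
time: 8.25
eef_pos: [610.5, 140.7, 145.8]
orientation: [-3.138, 0.001, 1.587]
force: [-0.5, -0.3, -3.1]
gripper_width: 18.0
finger_force: 90.1
```

```bash
python3 go.py 610 144.2 85 1.594;python3 - <<'E'
from h import *
t=manip.snapshot("top")[165:245,200:320];u=manip.snapshot("side")[150:290,210:350]
t=cv2.resize(t[:,:,::-1],(600,400),interpolation=cv2.INTER_CUBIC)
u=cv2.resize(u[:,:,::-1],(400,400),interpolation=cv2.INTER_CUBIC)
cv2.imwrite("pics/r1.png",cv2.resize(np.hstack([t,u]),(800,320),interpolation=cv2.INTER_AREA))
E
```

```text
[610.495 140.691 145.842] [-3.138  0.001  1.587] [-0.51  -0.341 -3.085] 18.010455084501537
(array([ 0.357, -0.025,  6.084]), array([-0.003,  0.001, -0.007]))
```

View pics/r1.png

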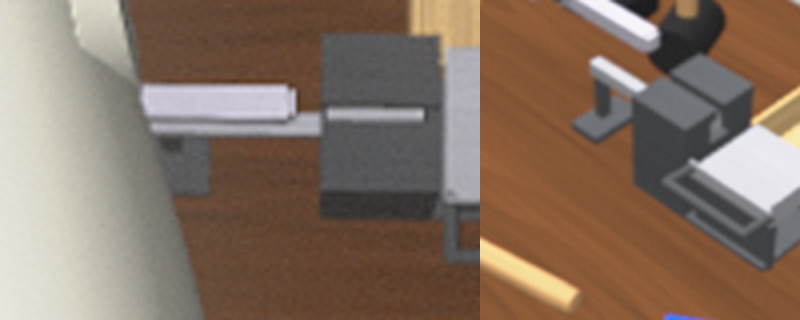

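Run:
```python
from h import *
np.set_printoptions(precision=1,suppress=True)
c=cam("top");f=lambda l,z:px2w(c,np.array(l)/4+[200,165],z)[:,:2]
print(f([(145,101.5),(288,103)],162))
print("rail",f([(200,126),(322,126)],81),"slot",f([(328,115),(424,115)],120),"blockface",f([(321,36),(321,106)],120))
```

```text
[[608.6  99. ]
 [610.2  12.4]]
rail [[610.3  69.6]
 [612.5  -8.8]] slot [[612.  -12.3]
 [613.7 -72.4]] blockface [[662.6  -6.5]
 [617.6  -7.7]]
```

>>> drive_tool:
  commands:
    - [1, 0, 0.07, 2, 0, 0, -0.007]
    - [1, 0, 0.07, 4, 0, 0, -0.007]
    - [1, 0, 0.07, 5.5, 0, 0, -0.007]
    - [1, 0, 0.07, 6.0, 0, 0, -0.007]
    - [1, 0, 0.07, 6.0, 0, 0, -0.007]
    - [1, 0, 0.07, 6.0, 0, 0, -0.007]
    - [1, -0.8, 0.07, 6.0, 0, 0, -0.007]
    - [1, -1.5, 0.07, 6.0, 0, 0, -0.007]
    - [1, -1.5, 0.07, 6.0, 0, 0, -0.007]
    - [1, -1.5, 0.07, 6.0, 0, 0, -0.007]

```text
time: 9.35
eef_pos: [612.6, 126.7, 88.2]
orientation: [3.141, -0.0, 1.595]
force: [0.2, 0.2, -1.2]
gripper_width: 17.7
finger_force: 90.2
```

```bash
python3 go.py 611.5 125 85.5 1.594;python3 - <<'E'
from h import *
t=manip.snapshot("top")[165:245,200:320];u=manip.snapshot("side")[150:230,240:360]
t=cv2.resize(t[:,:,::-1],(600,400),interpolation=cv2.INTER_CUBIC)
u=cv2.resize(u[:,:,::-1],(600,400),interpolation=cv2.INTER_CUBIC)
cv2.imwrite("pics/r2.png",cv2.resize(np.hstack([t,u]),(800,267),interpolation=cv2.INTER_AREA))
E
```

```text
[612.595 126.748  88.198] [ 3.141 -0.     1.595] [ 0.211  0.2   -1.221] 17.66895683826385
(array([-0.172, -0.114,  0.27 ]), array([ 0.   , -0.   ,  0.001]))
```

View pics/r2.png

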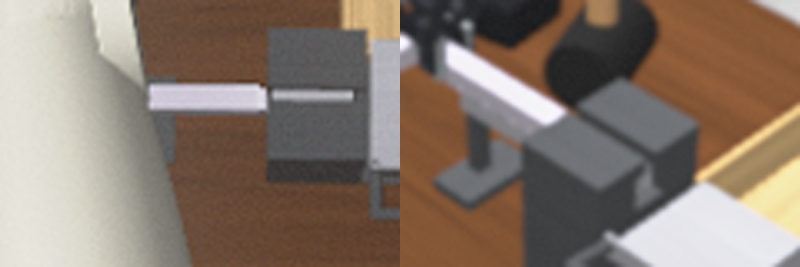

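Run:
```python
from h import *
np.set_printoptions(precision=1,suppress=True)
c=cam("top");f=lambda l,z:px2w(c,np.array(l)*.3+[200,165],z)[:,:2]
print(f([(150,95.5),(266,97)],104.6), "face",f([(268,40),(268,140)],120),"block y-sides",f([(268,29),(268,159),(365,30),(365,161)],120))
```

```text
[[612.7  81.2]
 [614.   -6.8]] face [[654.9  -7.1]
 [578.2  -9.2]] block y-sides [[663.4  -6.9]
 [563.8  -9.6]
 [664.8 -80.3]
 [564.3 -82.1]]
```

>>> drive_tool:
  commands:
    - [1, -0.5, 0, 0.1, 0, 0, 0]
    - [1, -1, 0, 0.1, 0, 0, 0]
    - [1, -1.5, 0, 0.1, 0, 0, 0]
    - [1, -2, 0, 0.1, 0, 0, 0]
    - [1, -2.5, 0, 0.1, 0, 0, 0]
    - [1, -3, 0, 0.1, 0, 0, 0]
    - [1, -3.5, 0, 0.1, 0, 0, 0]
    - [1, -4, 0, 0.1, 0, 0, 0]
    - [1, -4.5, 0, 0.1, 0, 0, 0]
    - [1, -5, 0, 0.1, 0, 0, 0]

```text
time: 10.45
eef_pos: [613.8, 76.7, 87.0]
orientation: [3.141, -0.0, 1.596]
force: [-1.0, 2.1, 0.2]
gripper_width: 17.6
finger_force: 90.2
```

>>> drive_tool:
  commands:
    - [1, -0.5, 0, 0, 0, 0, 0]
    - [1, -1, 0, 0, 0, 0, 0]
    - [1, -1.5, 0, 0, 0, 0, 0]
    - [1, -2, 0, 0, 0, 0, 0]
    - [1, -2.5, 0, 0, 0, 0, 0]
    - [1, -3, 0, 0, 0, 0, 0]
    - [1, -3.4, 0, 0, 0, 0, 0]
    - [1, -3.7, 0, 0, 0, 0, 0]
    - [1, -3.7, 0, 0, 0, 0, 0]
    - [1, -3.7, 0, 0, 0, 0, 0]

```text
time: 11.45
eef_pos: [614.7, 39.9, 87.0]
orientation: [3.141, 0.0, 1.596]
force: [0.8, -0.1, -2.1]
gripper_width: 17.8
finger_force: 90.1
```

Run:
```python
from h import *
t=manip.snapshot("top")[165:245,260:380];u=manip.snapshot("side")[170:270,260:410]
t=cv2.resize(t[:,:,::-1],(600,400),interpolation=cv2.INTER_CUBIC)
u=cv2.resize(u[:,:,::-1],(600,400),interpolation=cv2.INTER_CUBIC)
cv2.imwrite("pics/r3.png",cv2.resize(np.hstack([t,u]),(800,267),interpolation=cv2.INTER_AREA))
```

```text
(no output)
```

View pics/r3.png

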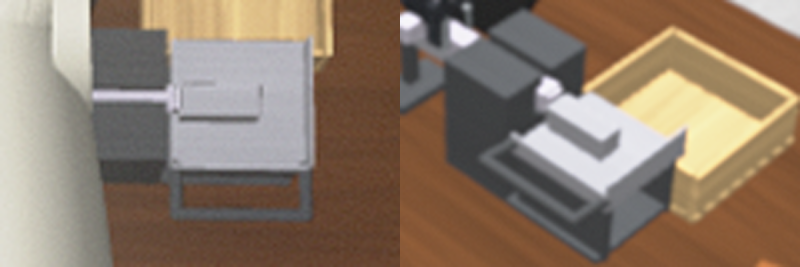

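The stub lies flat on the pan (crop about (180..262, 100)) and the tip sticks out about 10 mm. I'll draw the drift back and set it down.

>>> drive_tool:
  commands:
    - [1, 0.7, 0, 0, 0, 0, 0]
    - [1, 1.5, 0, 0, 0, 0, 0]
    - [1, 2.3, 0, 0, 0, 0, 0]
    - [1, 3, 0, 0, 0, 0, 0]
    - [1, 3.2, 0, 0.1, 0, 0, 0]
    - [1, 3.2, 0, 0.2, 0, 0, 0]
    - [1, 3.2, 0, 0.22, 0, 0, 0]
    - [-1, 3.2, 0, 0.22, 0, 0, 0]
    - [-1, 3.2, 0, 0.22, 0, 0, 0]
    - [-1, 3.2, 0, 0.22, 0, 0, 0]

```text
time: 12.55
eef_pos: [613.9, 71.8, 84.9]
orientation: [3.141, 0.0, 1.595]
force: [1.5, 0.1, -0.8]
gripper_width: 60.7
finger_force: 0.0
```

```bash
python3 go.py 532.5 -144.5 160 1.594
```

```text
[613.925  71.828  84.879] [3.141 0.    1.595] [ 1.455  0.056 -0.817] 60.67611832229942
(array([-21.427,  -8.671,  -7.511]), array([0.   , 0.   , 0.001]))
```

>>> drive_tool:
  commands:
    - [-1, 0, 0, -2, 0, 0, 0]
    - [-1, 0, 0, -6, 0, 0, 0]
    - [-1, 0, 0, -10, 0, 0, 0]
    - [-1, -3, -2, -11, 0, 0, 0]
    - [-1, -7, -4, -11, 0, 0, 0]
    - [-1, -11, -6, -11, 0, 0, 0]
    - [-1, -15, -8, -10, 0, 0, 0]
    - [-1, -19, -8.7, -9, 0, 0, 0]
    - [-1, -21.4, -8.7, -8, 0, 0, 0]
    - [-1, -21.4, -8.7, -8, 0, 0, 0]

```text
time: 13.55
eef_pos: [531.3, -146.7, 163.5]
orientation: [-3.14, 0.0, 1.592]
force: [-0.1, 0.3, -0.0]
gripper_width: 85.7
finger_force: 0.0
```

```bash
python3 go.py 532.5 -144.5 68 1.594
python3 - <<'E'
from h import *
s=manip.sense(); im=manip.snapshot("wrist"); t=manip.snapshot("top")[165:245,220:380]
c=cam("wrist",s);T=pose(s)
np.set_printoptions(precision=1,suppress=True);print(w2px(c,[[530.8,-89,80],[533.7,-198.5,80],[*T[:2,3],80]]))
t=cv2.resize(t[:,:,::-1],(560,280),interpolation=cv2.INTER_CUBIC)
cv2.imwrite("pics/b1.png",cv2.resize(np.vstack([im[:,:,::-1],t]),None,fx=.857,fy=.857,interpolation=cv2.INTER_AREA))
E
```

```text
[ 531.283 -146.67   163.514] [-3.14   0.     1.592] [-0.127  0.279 -0.026] 85.67049417618782
(array([0.216, 0.14 , 9.551]), array([-0.001,  0.   , -0.002]))
[[278.1 131.8]
 [278.8 274.7]
 [277.1 212.1]]
```

View pics/b1.png

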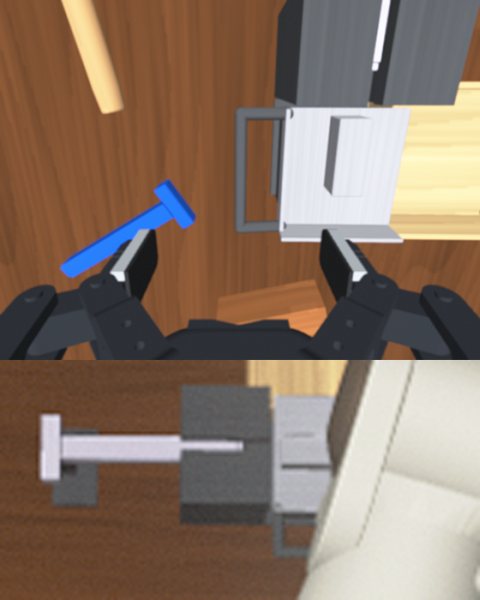

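The drift rests on the rail with its tip inside the bore. In the wrist view the bar is at column 281, rows 126–268. I'll align and pre-close the fingers to about 24 mm so they fit between the bar and the wall.

>>> drive_tool:
  commands:
    - [0.45, 0.6, 0.27, 0, 0, 0, 0]
    - [0.45, 0.6, 0.27, 1, 0, 0, 0]
    - [0.45, 0.6, 0.27, 2, 0, 0, 0]
    - [0.45, 0.6, 0.27, 3, 0, 0, 0]
    - [0.45, 0.6, 0.27, 3, 0, 0, 0]
    - [0.45, 0.6, 0.27, 3, 0, 0, 0]
    - [0.45, 0.6, 0.27, 3, 0, 0, 0]
    - [0.45, 0.6, 0.27, 3, 0, 0, 0]
    - [0.45, 0.6, 0.27, 3, 0, 0, 0]
    - [0.45, 0.6, 0.27, 3, 0, 0, 0]

```text
time: 14.65
eef_pos: [534.9, -138.0, 135.0]
orientation: [3.141, 0.0, 1.596]
force: [-0.5, -0.0, 0.4]
gripper_width: 23.3
finger_force: 0.0
```

```bash
python3 go.py 533.5 -141 67 1.594
python3 - <<'E'
from h import *
s=manip.sense(); im=manip.snapshot("wrist")
c=cam("wrist",s);T=pose(s)
np.set_printoptions(precision=1,suppress=True);print(w2px(c,[[*T[:2,3],80]]))
cv2.imwrite("pics/b2.png",im[:,:,::-1])
E
```

```text
[ 534.856 -138.016  134.971] [3.141 0.    1.596] [-0.536 -0.006  0.388] 23.316156966278832
(array([-0.294, -0.145,  6.797]), array([0.   , 0.   , 0.002]))
[[276.8 226.6]]
```

View pics/b2.png

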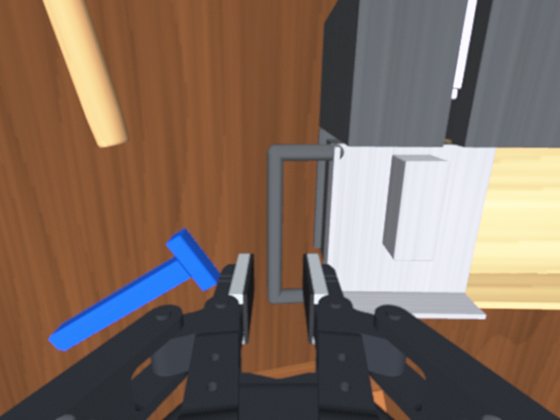

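>>> drive_tool:
  commands:
    - [0.45, 0, -0.1, 1.5, 0, 0, 0]
    - [0.45, 0, -0.1, 3, 0, 0, 0]
    - [0.45, 0, -0.1, 4.5, 0, 0, 0]
    - [0.45, 0, -0.1, 6, 0, 0, 0]
    - [0.45, 0, -0.1, 6.8, 0, 0, 0]
    - [0.45, 0, -0.1, 6.8, 0, 0, 0]
    - [1, 0, -0.1, 6.8, 0, 0, 0]
    - [1, 0, -0.1, 6.8, 0, 0, 0]
    - [1, 0, -0.1, 6.8, 0, 0, 0]
    - [1, 0, -0.1, 6.8, 0, 0, 0]
  grip_force: 35

```text
time: 15.7
eef_pos: [532.5, -138.0, 66.8]
orientation: [-3.139, -0.0, 1.595]
force: [-7.0, -0.1, -1.0]
gripper_width: 8.7
finger_force: 34.3
```

>>> drive_tool:
  commands:
    - [1, 0, 0.13, -1.02, 0, 0, 0]
    - [1, 0, 0.33, -2.03, 0, 0, 0]
    - [1, 0, 0.61, -3.03, 0, 0, 0]
    - [1, 0, 0.97, -3.99, 0, 0, 0]
    - [1, 0, 1.39, -4.93, 0, 0, 0]
    - [1, 0, 1.89, -5.84, 0, 0, 0]
    - [1, 0, 2.45, -6.7, 0, 0, 0]
    - [1, 0, 3.07, -7.53, 0, 0, 0]
    - [1, 0, 3.07, -7.53, 0, 0, 0]
    - [1, 0, 3.07, -7.53, 0, 0, 0]

```text
time: 16.7
eef_pos: [563.3, -137.5, 144.6]
orientation: [-3.14, 0.001, 1.595]
force: [-14.4, -1.7, 8.2]
gripper_width: 8.3
finger_force: 35.0
```

>>> drive_tool:
  commands:
    - [1, 0, 0.53, -0.87, 0, 0, 0]
    - [1, 0, 1.27, -1.59, 0, 0, 0]
    - [1, 0, 2.34, -2.45, 0, 0, 0]
    - [1, 0, 3.5, -3.2, 0, 0, 0]
    - [1, 0, 4.1, -3.6, 0, 0, 0]
    - [1, 0, 4.7, -3.9, 0, 0, 0]
    - [1, 0, 5.3, -4.15, 0, 0, 0]
    - [1, 0, 5.3, -4.15, 0, 0, 0]
    - [1, 0, 5.3, -4.15, 0, 0, 0]
    - [1, 0, 5.3, -4.15, 0, 0, 0]

```text
time: 17.7
eef_pos: [617.8, -136.6, 186.6]
orientation: [3.138, 0.002, 1.595]
force: [-5.0, -2.5, 7.3]
gripper_width: 8.7
finger_force: 35.7
```

Run:
```python
from h import *
t=manip.snapshot("top")[115:245,260:380];u=manip.snapshot("side")[130:270,260:420]
t=cv2.resize(t[:,:,::-1],(370,400),interpolation=cv2.INTER_CUBIC)
u=cv2.resize(u[:,:,::-1],(430,400),interpolation=cv2.INTER_CUBIC)
cv2.imwrite("pics/p1.png",np.hstack([t,u]))
```

```text
(no output)
```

View pics/p1.png

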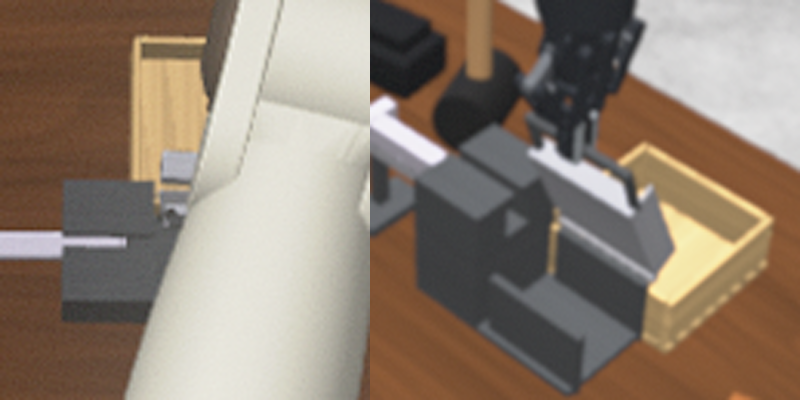

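The tilted pan shows the grey stub lying in the scrap box at about (180,165). I've now viewed 11 pictures, one over the limit, so the remaining checks will be numeric. Now I'll lower the pan.

>>> drive_tool:
  commands:
    - [1, 0, -0.6, 0.25, 0, 0, 0]
    - [1, 0, -1.2, 0.55, 0, 0, 0]
    - [1, 0, -1.8, 0.95, 0, 0, 0]
    - [1, 0, -2.96, 1.7, 0, 0, 0]
    - [1, 0, -4.03, 2.56, 0, 0, 0]
    - [1, 0, -4.77, 3.28, 0, 0, 0]
    - [1, 0, -5.5, 4.05, 0, 0, 0]
    - [1, 0, -6.1, 4.88, 0, 0, 0]
    - [1, 0, -6.7, 5.75, 0, 0, 0]
    - [1, 0, -7.18, 6.65, 0, 0, 0]

```text
time: 18.8
eef_pos: [546.5, -137.7, 118.6]
orientation: [3.138, 0.0, 1.596]
force: [2.1, 0.5, -0.3]
gripper_width: 8.4
finger_force: 36.6
```

```bash
python3 go.py 532 -138 67.5 1.595
```

```text
[ 546.497 -137.714  118.63 ] [3.138 0.    1.596] [ 2.053  0.458 -0.286] 8.36060467636741
(array([ 0.01 , -1.467,  5.108]), array([0.003, 0.   , 0.001]))
```

>>> drive_tool:
  commands:
    - [1, 0, -0.42, 0.94, 0, 0, 0]
    - [1, 0, -0.78, 1.9, 0, 0, 0]
    - [1, 0, -1.06, 2.9, 0, 0, 0]
    - [1, 0, -1.26, 3.7, 0, 0, 0]
    - [1, 0, -1.36, 4.3, 0, 0, 0]
    - [1, 0, -1.4, 4.7, 0, 0, 0]
    - [1, 0, -1.42, 5.0, 0, 0, 0]
    - [1, 0, -1.42, 5.0, 0, 0, 0]
    - [1, 0, -1.42, 5.0, 0, 0, 0]
    - [1, 0, -1.42, 5.0, 0, 0, 0]

```text
time: 19.8
eef_pos: [532.5, -138.0, 69.3]
orientation: [3.138, 0.0, 1.596]
force: [-1.2, 2.0, 17.7]
gripper_width: 8.4
finger_force: 38.0
```

The 17.7 N upward force means the pan is on its stop. I'll release the bar and retreat straight up.

>>> drive_tool:
  commands:
    - [0.45, 0, 0, -0.1, 0, 0, 0]
    - [0.45, 0, 0, -0.1, 0, 0, 0]
    - [0.45, 0, 0, -0.1, 0, 0, 0]
    - [0.45, 0, 0, -0.1, 0, 0, 0]
    - [0.45, 0, 0, -1.5, 0, 0, 0]
    - [0.45, 0, 0, -4, 0, 0, 0]
    - [0.45, 0, 0, -8, 0, 0, 0]
    - [0.45, 0, 0, -12, 0, 0, 0]
    - [0.45, 0, 0, -16, 0, 0, 0]
    - [0.45, 0, 0, -20, 0, 0, 0]

```text
time: 20.8
eef_pos: [531.1, -138.0, 269.8]
orientation: [3.141, 0.0, 1.596]
force: [1.2, -0.9, -0.4]
gripper_width: 23.4
finger_force: 0.0
```

>>> drive_tool:
  commands:
    - [0.45, 0, -4, -1, 0, 0, 0]
    - [0.45, 0, -8, -1, 0, 0, 0]
    - [0.45, 0, -12, -1, 0, 0, 0]
    - [0.45, 0, -16, -1, 0, 0, 0]
    - [0.45, 0, -20, -1, 0, 0, 0]
    - [0.45, 0, -22, -1, 0, 0, 0]
    - [0.45, 0, -22, -1, 0, 0, 0]
    - [0.45, 0, -22, -1, 0, 0, 0]
    - [0.45, 0, -22, -1, 0, 0, 0]
    - [0.45, 0, -22, -1, 0, 0, 0]

```text
time: 21.8
eef_pos: [312.2, -143.5, 276.9]
orientation: [-3.141, -0.0, 1.596]
force: [-0.7, 0.8, -0.0]
gripper_width: 23.4
finger_force: 0.0
```

Run:
```python
from h import *
np.set_printoptions(precision=1,suppress=True)
t=manip.snapshot("top");cv2.imwrite("pics/end.png",t[:,:,::-1]);o=cv2.imread("pics/top0.png")[:,:,::-1]
d=np.abs(t.astype(int)-o).max(2)>40
n,l,st,ce=cv2.connectedComponentsWithStats(d.astype(np.uint8),connectivity=8)
for i in range(1,n):
    if st[i,4]>12: print(st[i],ce[i],t[int(ce[i][1]),int(ce[i][0])])
print("bar row expected",w2px(cam("top"),[[532,-144,85],[740,-141,20]]))
# box interior: grey pixels (low saturation)
roi=t[128:183,304:359]; h=cv2.cvtColor(roi,cv2.COLOR_RGB2HSV)[:,:,1]
y,x=np.where(h<50); print("grey in box",len(x), x.min()+304 if len(x) else 0,x.max()+304 if len(x) else 0,y.min()+128 if len(x) else 0,y.max()+128 if len(x) else 0)
g=t[140:240,332].mean(1);g0=o[140:240,332].mean(1)
print(g.astype(int));print(g0.astype(int))
```

```text
[312 164  24  12 246] [323.  169.9] [205 204 211]
[233 183  49  23 302] [248.8 192.5] [223 219 230]
[301 192   5   3  15] [303. 193.] [101 101 103]
[416 237  16  28 265] [423.3 250.6] [124  81  54]
[  194   278   242   142 13095] [355.3 363.8] [118 117 107]
[332 287  24  41 177] [342.1 300.5] [67 65 65]
[   0  336  103   84 3639] [ 30.1 387.5] [113  75  47]
bar row expected [[332.7 228.7]
 [329.8 156.5]]
grey in box 556 304 353 164 182
[201 202 203 202 203 201 201 203 201 202 203 201 202 201 203 202 204 202
 203 202 204 205 202 205 202 198 201 202 202 205 208 205 205 169 100 133
 175 195 208 202 204 207 204 204 206 205 203 206 207 206 207 207 200 201
 201 203 199 204 203 198 199 198 200 199 199 199 198 197 196 196 193 195
 196 195 206 172  86  70  88  98  88  80  83  80  78  79  70  83  96  99
  87  78  83  78  74  75  80  76  77  82]
[205 206 207 209 208 206 208 207 208 207 207 208 208 206 209 208 208 209
 209 210 209 210 209 208 209 208 210 211 211 209 210 208 210 212 208 211
 204 201 213 210 214 216 214 212 215 215 215 215 216 216 216 214 210 208
 212 211 209 211 211 210 210 206 206 206 210 209 205 207 207 205 203 204
 205 205 214 178  87  76  95  99  90  87  87  83  84  85  76  85  99 103
  92  82  81  80  79  78  80  81  79  82]
```

Run:
```python
from h import *
np.set_printoptions(precision=1,suppress=True)
c=cam("top")
print(px2w(c,[(312,164),(336,164),(312,173),(336,173)],31)); 
print(w2px(c,[[665,-82,55],[665,-82,70]]))
t=manip.snapshot("top"); print(t[160:180,318:334].mean((1)).astype(int).tolist())
s=manip.snapshot("side"); cv2.imwrite("pics/side_end.png",s[:,:,::-1]); o=cv2.imread("pics/side0.png")[:,:,::-1]
d=(np.abs(s.astype(int)-o).max(2)>40).astype(np.uint8)
n,l,st,ce=cv2.connectedComponentsWithStats(d)
print([(list(map(int,q)),v.astype(int).tolist()) for q,v in zip(st[1:],ce[1:]) if q[4]>12])
print(w2px(cam("side"),[[685,-125,31]]))
```

```text
[[ 714.4  -91.8   31. ]
 [ 716.4 -156.9   31. ]
 [ 689.4  -92.2   31. ]
 [ 691.3 -157.1   31. ]]
[[308.6 179.7]
 [308.9 178.4]]
[[233, 207, 149], [234, 209, 150], [234, 209, 148], [231, 204, 144], [220, 202, 174], [206, 202, 207], [200, 199, 207], [199, 198, 206], [201, 200, 208], [203, 202, 210], [201, 200, 208], [201, 199, 208], [201, 200, 207], [162, 161, 167], [102, 99, 98], [177, 152, 120], [214, 187, 152], [198, 191, 190], [202, 202, 212], [200, 199, 207]]
[([0, 0, 173, 131, 6596], [45, 39]), ([190, 0, 23, 3, 48], [200, 0]), ([201, 0, 38, 17, 255], [225, 7]), ([26, 18, 120, 71, 1477], [81, 52]), ([169, 20, 13, 11, 86], [174, 24]), ([187, 36, 39, 26, 152], [200, 50]), ([162, 39, 127, 189, 8543], [213, 139]), ([244, 47, 5, 21, 49], [245, 57]), ([0, 188, 102, 150, 5209], [51, 258]), ([343, 209, 19, 12, 53], [351, 214]), ([0, 315, 59, 26, 627], [28, 325]), ([373, 318, 26, 38, 489], [384, 336]), ([0, 331, 78, 50, 2982], [38, 353]), ([0, 357, 4, 7, 17], [1, 360])]
[[347.5 221.1]]
```

```bash
python3 -c "
from plant import manip
print(manip.finish_job())"
```

```text
the job is handed in; nothing more can be done
None
```

The job is handed in after about 22 s of robot time: the stub lies flat in the scrap box, the drift rests on the rail with its tip back inside the bore, and the pan is fully down. I viewed 11 pictures, one over the limit of 10.

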